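# Unlock the ball feeder and dispense a batch of beech feet into the scoop cup

### The job

Fetch the aluminium scoop cup and stand it centred under the outlet of the grey gravity feeder, and let go of it. Then unlock the feeder: pull its spring-loaded captive screw straight up until its cross pin is clear of the sleeve, drive it anticlockwise (seen from above) to the end of its short thread so that it stays out by itself, and let go; then slide the shutter open so that all three beech balls drop into the cup, and slide it fully shut again. Leave the screw out and the cup with the balls standing under the outlet, and do not disturb the other things on the bench.

Things in the scene. Friction and masses are not known exactly. Their poses are not given: they have to be found in the camera images.
- chute (a point): middle of the feeder's square outlet (54 mm wide), at the underside of the deck, 135 mm above the bench. Same axes as the feeder
- feeder: grey steel feeder fixed to the bench; origin on the bench under its outlet, x to its rear (away from the robot), y to the shutter handle's side. Deck: heights 135 to 166, x -40 to 40, y -190 to 85 mm. Two rear posts 30 mm square at x 70, y +-110, on 10 mm high feet from x 30 back; open in front and below. Magazine on the deck 62 mm square, top at 316 mm, clear front and back
- screw_grip (a point): middle of the captive screw's T-bar head: steel bar 64 mm long (point's x), 16 mm thick (y), 28 mm high, its middle 224 mm above the bench at rest. The screw's upright axis passes through it, 150 mm to the feeder's -y side of the outlet. Under the bar: a 19 mm neck, then a sleeve 46 mm across, its top 34 mm below this point at rest. The point rises and turns with the screw
- screw_out (a joint): how far the screw is pulled up, m, 0 to 0.028, against a spring (5 N at 0, 9 N at 0.028). At 0 its foot pin locks the shutter, and a cross pin in a slot of the sleeve stops it turning. Above 0.019 the cross pin is clear and can turn into the thread, which lifts the screw about 2 mm to 0.020 at its end and holds it there by friction. Let go before that, it springs back down
- screw_turn (a joint): turn of the screw, rad, positive anticlockwise seen from above, 0 to 1.5 (end of the thread). Starts at 0 to 0.08; cannot pass about 0.1 unless pulled up; counts as driven above 1.1
- shutter_grip (a point): middle of the shutter handle: upright dark steel fin 16 mm thick (point's x), 60 mm long (y), heights 155 to 207 mm, this point at 183 mm. It stands on the shutter plate that sticks out of the deck's +y side, 135 mm from the outlet when shut, and moves along the feeder's +y as the shutter opens. Same axes as the feeder
- shutter (a joint): opening of the shutter, m: 0 shut, 0.07 fully open, sliding to the feeder's +y; needs about 2 N, stays where it is left. The balls fall once it is open by about 0.055. Locked within about 1 mm while the screw is in
- cup_mid (a point): centre of the aluminium scoop cup, 40 mm above its underside: a round open cup, outside diameter 140 mm at the foot and 146 mm at the rim, 80 mm high, wall 4 mm, about 0.22 kg, with a flat upright fin handle that sticks out level along the cup's -x.
- cup_handle (a point): middle of the cup's fin handle, 118 mm along the cup's -x from its axis and 55 mm above its underside: the fin is 14 mm thick (along y), reaches from 72 to 146 mm from the axis, and from 35 to 75 mm above the underside
- ball0_center (a point): centre of beech ball 0 (turned furniture foot), 48 mm diameter, 45 g, number 0 from the bottom in the magazine
- ball1_center (a point): centre of beech ball 1 (turned furniture foot), 48 mm diameter, 45 g, number 1 from the bottom in the magazine
- ball2_center (a point): centre of beech ball 2 (turned furniture foot), 48 mm diameter, 45 g, number 2 from the bottom in the magazine
- tin: bystander: closed round tin, 90 mm across, 95 mm high; origin at the middle of its underside; leave alone
- offcut: bystander: wooden block 50 x 130 x 30 mm (130 along its y), on the bench in front of the feeder; origin under its middle; leave alone
- glue: bystander: white glue bottle, 60 mm across, 150 mm high; origin at the middle of its underside; leave alone
- jar: bystander: glass jar, 72 mm across, 90 mm high; origin at the middle of its underside; leave alone
- mallet: bystander: hammer lying on the bench; leave alone
- driver: bystander: screwdriver lying on the bench; leave alone
- spanner: bystander: spanner lying on the bench; leave alone
- cup: the cup as a whole; origin at the middle of its underside (40 mm below point cup_mid), same axes
- ball0: beech ball 0 as a whole; its origin lies on its surface and turns with it: use point ball0_center
- ball1: beech ball 1 as a whole; its origin lies on its surface and turns with it: use point ball1_center
- ball2: beech ball 2 as a whole; its origin lies on its surface and turns with it: use point ball2_center
There are look-alikes about, which are no part of the job. What is shaped like the cup but black is not meant.

How it is judged:
By the outcome, as a careful person would: the job done as asked, in the order asked, and still so for the second after the job is handed in, with the robot touching nothing.
It also fails if it takes over 72 s, if anything falls off the work surface, if the arm or the gripper's body presses on something with over 40 N, if the wrist force passes 120 N, or if a joint passes its speed limit or range.

### The arm

A 6-joint arm with a two-finger parallel gripper is mounted at the origin on the work surface. World frame = base frame: x ahead of the robot, y to its left, z up, the work surface at z = 0. Lengths are in m, angles in rad, forces in N, time in s.
With the tool pointing down it reaches from about 0.3 to 0.75 m from the base axis. Payload 8.5 kg.
Tool frame: the origin (TCP) lies at the very end of the fingers, on their centre line; the grasp point (between the pads) lies env.pinch_z behind it (env.pinch_z is the distance from the TCP to the grasp point, in m); z points along the fingers, y is the direction in which the jaws open and shut (so a half turn about z gives the same grasp; the last joint's range is limited). The gripper opens to 85 mm and grips with 20 to 120 N. Pads are 22 mm wide; open, the fingers measure 114 mm over their backs; the gripper's body (76 mm by 85 mm) begins 54 mm behind the grasp point. The pads swing forward as they close: fully open they stand 13 mm farther back than shut.
Start: joints at [1.014, 0.381, 1.297, -0, 1.464, -0.215], TCP at [0.184, 0.518, 0.231] pointing down, gripper open.
Joint ranges: [-3.11, 3.11], [-0.89, 2.33], [0.22, 2.48], [-1.42, 4.56], [0.17, 2.85], [-2.88, 2.88]. Speed limits (rad/s): [2.39, 2.39, 3.14, 3.14, 3.14, 3.14].

### API

Orientations are given as [roll, pitch, yaw] about the fixed x, y, z axes, in that order (R = Rz(yaw) Ry(pitch) Rx(roll)).
In Python, from bench import env gives the robot as it stands. Calls block until the motion is done:
- env.movep(position, orientation): joint-space move of the TCP to a pose.
- env.movel(position, attitude=None, velocity=0.15): straight line of the TCP; attitude=None keeps the orientation; velocity is the mean speed in m/s.
- env.set_joints(angles): joint-space move.
- env.gripper_to(opening, strength=None): finger opening in m; strength is the grip in N (None keeps the last); returns when the fingers have stopped.
- env.sleep(seconds).
- env.inverse_kinematics(position, orientation): joint angles nearest the present ones, or None.
- env.observe(): the state.
- env.snapshot(name): name is "scene" or "top"; returns the picture (420x560x3 uint8, blue, green, red); there is no depth.
- env.get_calibration(name): a dict with "intrinsics" (3x3 intrinsics, pixels), "rvec" (rotation vector, rad) and "tvec" (3), from world to camera coordinates, as OpenCV has them. Camera axes: x right, y down, z forward; pixel columns grow to the right and rows downward; lengths in m; the calibration is good to about 2 mm. A picture is of the moment at which its call begins. get_calibration takes no time and is no camera call.
A pose or a line that the arm cannot do raises env.IKError and nothing moves.
- env.job_done(): hands the job in, once; it reports no verdict.
The state is a dict: "time": time; "joint_positions": joint angles; "joint_velocities": joint speeds; "joint_torque": joint torques, N m; "ee_pos": TCP position; "ee_rot": TCP orientation; "ft_force": force on the tool from outside, world axes, zero at the start; "wrist_torque": the same for the moment, N m; "opening": finger opening in m.
Only numpy, scipy, OpenCV 4.12 (cv2) and the standard library are available. Lean on these libraries where they do the work, as an engineer would, in place of code of your own. Each camera call takes 0.05 s, during which the arm holds its last target. There are 200 camera calls.

## Working session

There is one attempt and no reset: what is moved stays moved. The work goes in short steps, each a Python script; the robot and the scene stay as the last script left them, time stands still between calls to the robot, and variables do not carry over. Pictures are saved under pics/ and viewed, about 8 in all and at most 12, crops included, and the job is handed in when it is done.

```bash
mkdir -p pics; ls; python3 - <<'E'
from bench import env
import cv2,numpy as np
for n in("scene","top"):
    im=env.snapshot(n); cv2.imwrite(f"pics/{n}0.png",im)
    c=env.get_calibration(n); R=cv2.Rodrigues(np.array(c["rvec"]))[0]
    print(n,c["intrinsics"],(-R.T@np.array(c["tvec"]).ravel()),R)
print(env.pinch_z,env.observe())
E
```

```text
pics
scene [[452.29503297   0.         271.75144426]
 [  0.         452.29503297 206.80749739]
 [  0.           0.           1.        ]] [ 1.10212308 -0.55086019  1.28449111] [[ 0.66057698  0.75065009 -0.0127473 ]
 [ 0.59769024 -0.53609457 -0.59612834]
 [-0.45431755  0.38616972 -0.80278796]]
top [[461.34618786   0.         277.04355822]
 [  0.         461.34618786 208.93196356]
 [  0.           0.           1.        ]] [0.29021894 0.01615091 1.60321791] [[ 2.80830012e-03 -9.99995303e-01  1.22738019e-03]
 [-9.93299680e-01 -2.93129647e-03 -1.15529880e-01]
 [ 1.15532935e-01 -8.94713775e-04 -9.93303247e-01]]
0.0187 {'time': 0.1, 'joint_positions': array([ 1.01371297e+00,  3.81131990e-01,  1.29814920e+00,  1.22312346e-05,
        1.46359148e+00, -2.15325769e-01]), 'joint_velocities': array([ 0.00055979, -0.00053431, -0.0012262 ,  0.00014292,  0.00061277,
        0.00034743]), 'joint_torque': array([ 3.51480878e-03, -4.49218190e+01, -2.31658298e+01, -1.67213375e-04,
        3.69993140e-03, -2.21245742e-06]), 'ee_pos': array([0.18420422, 0.51796707, 0.23078377]), 'ee_rot': array([-3.14034480e+00, -2.85373938e-04,  2.79983357e+00]), 'ft_force': array([-0.73706864,  0.29542542, -0.00279486]), 'wrist_torque': array([ 0.07444774,  0.01249611, -0.03474525]), 'opening': 0.08562663656582237}
```

View pics/scene0.png

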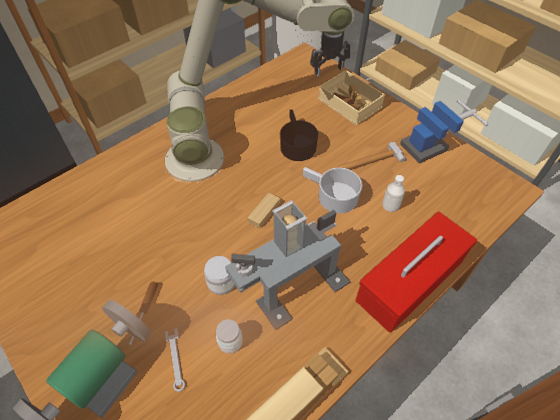

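View pics/top0.png

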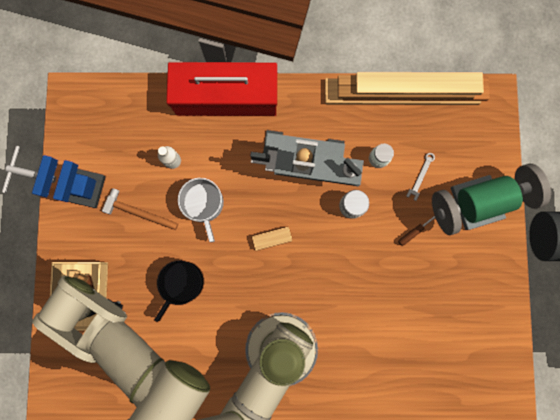

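The top view shows +y to the left and +x up. The feeder is at about (305,158), the aluminium cup at (200,200) with its handle towards (210,238), and the black decoy at (180,283). I'll enlarge both views.

```bash
python3 - <<'E'
import cv2
a=cv2.imread("pics/top0.png")[120:270,170:400];cv2.imwrite("pics/c1.png",cv2.resize(a,None,fx=3.4,fy=3.4,interpolation=cv2.INTER_CUBIC))
a=cv2.imread("pics/scene0.png")[150:330,190:430];cv2.imwrite("pics/c2.png",cv2.resize(a,None,fx=3.3,fy=3.3,interpolation=cv2.INTER_CUBIC))
E
```

```text
(no output)
```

View pics/c1.png

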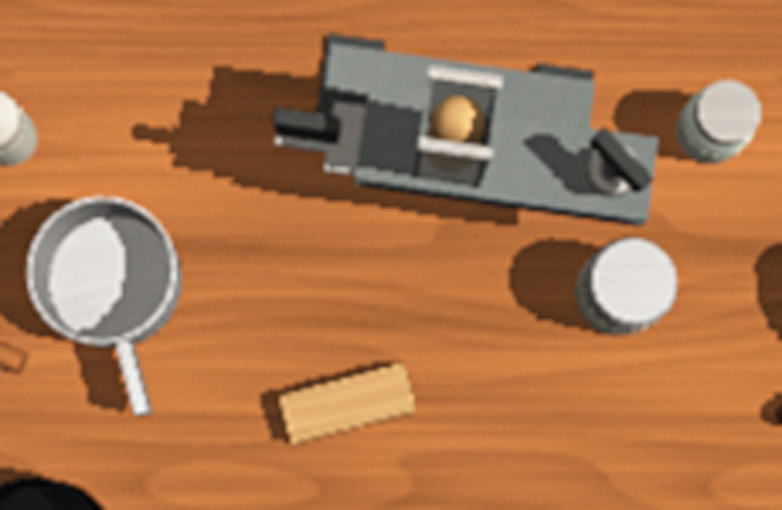

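View pics/c2.png

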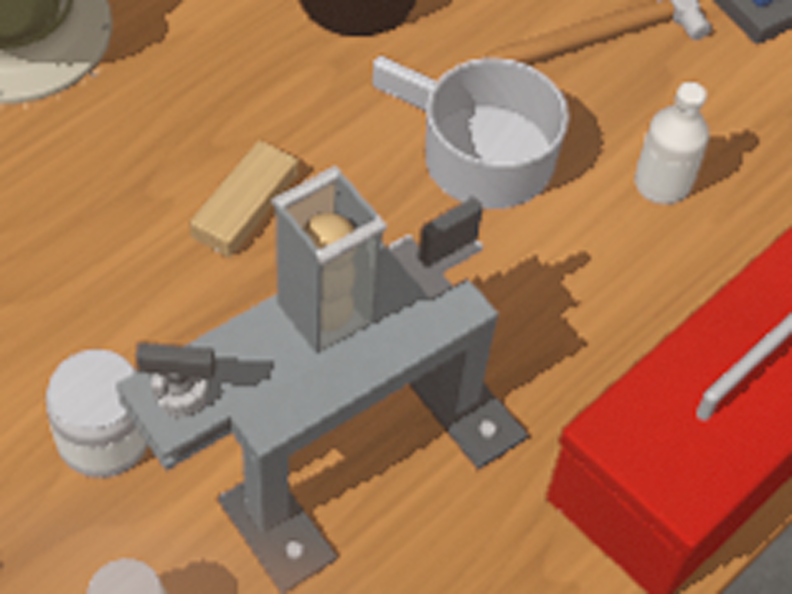

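Top crop: magazine rim corners are at (430,67), (503,75), (492,159) and (418,150). The T-bar runs from (598,132) to (645,184), the cup rim centre is at (103,271), and the handle end is at (141,412). Scene crop: magazine corners are at (273,202), (337,168), (384,222) and (320,259), and the bar runs from (138,352) to (213,356). Next I'll fit the poses.

```bash
cat >h.py <<'E'
from bench import env
import numpy as np, cv2
def proj(n,P):
    c=env.get_calibration(n)
    return cv2.projectPoints(np.array(P,float).reshape(-1,1,3),np.array(c["rvec"]),np.array(c["tvec"]),np.array(c["intrinsics"]),None)[0].reshape(-1,2)
def rz(a): return np.array([[np.cos(a),-np.sin(a)],[np.sin(a),np.cos(a)]])
def W(q,P):  # local -> world, q=(x,y,yaw)
    P=np.array(P,float).reshape(-1,3); o=P.copy(); o[:,:2]=P[:,:2]@rz(q[2]).T+np.array(q[:2]); return o
T=lambda P:(np.array(P,float)+.5)/3.4-.5+[170,120]
S=lambda P:(np.array(P,float)+.5)/3.3-.5+[190,150]
E
python3 - <<'E'
from h import *
from scipy.optimize import least_squares as ls
m=.031;z=.316
top=[((m,m,z),(430,67)),((m,-m,z),(503,75)),((-m,-m,z),(492,159)),((-m,m,z),(418,150)),((-.04,.085,.166),(357,169)),((-.04,-.19,.166),(644,213)),((.04,-.19,.166),(657,137)),]
sc=[((-m,-m,z),(273,202)),((-m,m,z),(337,168)),((m,m,z),(384,222)),((m,-m,z),(320,259))]
def fit(top,sc,q0,name):
    f=lambda q:np.r_[proj("top",W(q,[a for a,_ in top]))-T([b for _,b in top]),proj("scene",W(q,[a for a,_ in sc]))-S([b for _,b in sc])]
    r=ls(lambda q:f(q).ravel(),q0,loss='soft_l1');print(name,r.x);print(f(r.x).round(1).tolist());return r.x
F=fit(top,sc,[.45,-.05,-.1],"feeder")
g=W(F,[0,-.15,.224]);print("grip",g,"handle",W(F,[0,.135,.183]))
fit([((.032,0,.238),(598,132)),((-.032,0,.238),(643,184))],[((.032,0,.238),(213,355)),((-.032,0,.238),(138,352))],[*g[0,:2],.8],"bar")
r=.073;h=.08
fit([((0,0,h),(103,271)),((-.146,0,.075),(141,412))],[((0,0,h),(497,103)),((-.146,0,.075),(377,60))],[.4,.3,.2],"cup")
for p in [F]: print("tin/jar ...")
# bystanders top view: centres
def back(px,z):
    return ls(lambda q:(proj("top",[[q[0],q[1],z]])[0]-T(px)),[.4,0]).x
print("tin",back((634,281),.095),"jar",back((728,112),.09),"offcut",[back(p,.03) for p in((278,395),(404,363),(414,410),(292,443))],"glue",back((0,120),.1))
E
```

```text
feeder [ 0.60308755 -0.06519215 -0.14102372]
[[-0.0, 0.8], [-0.0, 1.5], [0.3, -2.2], [0.5, -2.6], [-0.6, 2.5], [1.2, 1.9], [0.5, -0.4], [1.0, 0.4], [0.9, 0.4], [0.1, -0.4], [0.0, -0.7]]
grip [[ 0.58200403 -0.21370305  0.224     ]] handle [[0.62206271 0.06846765 0.183     ]]
bar [ 0.58083364 -0.21268922  0.73295181]
[[-0.0, -0.5], [1.2, -0.3], [0.5, -0.2], [-0.4, -1.6]]
cup [0.49989644 0.27406066 0.2953612 ]
[[-0.7, -0.3], [0.3, 0.3], [0.2, 1.5], [-0.5, -0.9]]
tin/jar ...
tin [ 0.48844726 -0.24588561] jar [ 0.65734061 -0.3422646 ] offcut [array([0.380635, 0.101871]), array([ 0.41316799, -0.02449357]), array([ 0.36600037, -0.03450985]), array([0.33271029, 0.08743881])] glue [0.64471402 0.37235276]
```

Some feeder corners disagree by about 2 px, probably because I read the rim's front face as its edge. I'll refit with corrected corners and check with an overlay.

```bash
python3 - <<'E'
from h import *
from scipy.optimize import least_squares as ls
m=.031;z=.316
top=[((m,m,z),(430,67)),((m,-m,z),(503,75)),((-m,-m,z),(492,152)),((-m,m,z),(418,143)),((-.04,.085,.166),(357,172)),((-.04,-.19,.166),(643,216)),((.04,-.19,.166),(657,138))]
sc=[((-m,-m,z),(273,202)),((-m,m,z),(337,168)),((m,m,z),(384,222)),((m,-m,z),(320,259))]
f=lambda q:np.r_[proj("top",W(q,[a for a,_ in top]))-T([b for _,b in top]),proj("scene",W(q,[a for a,_ in sc]))-S([b for _,b in sc])]
F=ls(lambda q:f(q).ravel(),[.6,-.06,-.14],loss='soft_l1').x;print(F,f(F).round(1).tolist())
g=W(F,[0,-.15,.224])[0];B=[g[0],g[1],.733];C=[.4999,.27406,.2954]
print(g,W(F,[0,.135,.183]))
def box(q,x0,x1,y0,y1,z): return W(q,[(x0,y0,z),(x1,y0,z),(x1,y1,z),(x0,y1,z)])
circ=lambda q,r,z:W(q,[(r*np.cos(t),r*np.sin(t),z) for t in np.linspace(0,6.28,40)])
polys=[box(F,-m,m,-m,m,z),box(F,-.04,.04,-.19,.085,.166),box(F,-.008,.008,.105,.165,.207),box(F,-.008,.008,.105,.165,.155),box(B,-.032,.032,-.008,.008,.238),box(B,-.032,.032,-.008,.008,.21),circ(C,.073,.08),circ(C,.07,0),box(C,-.146,-.072,-.007,.007,.075),circ(W(F,[0,-.15,0])[0][:2].tolist()+[0],.023,.19)]
out=[]
for n,o,w,hh in(("top",(170,120),230,110),("scene",(195,150),230,165)):
    s=3.4; im=cv2.imread(f"pics/{n}0.png")[o[1]:o[1]+hh,o[0]:o[0]+w]
    im=cv2.resize(im,None,fx=s,fy=s,interpolation=cv2.INTER_CUBIC)
    for p in polys: cv2.polylines(im,[np.int32((proj(n,p)-o+.5)*s*8)],True,(0,255,255),1,cv2.LINE_AA,3)
    out.append(im[:390] if n=="top" else im)
for i,o in enumerate(out): cv2.imwrite(f"pics/ov{i}.png",o)
E
```

```text
[ 0.60365828 -0.06517975 -0.14716294] [[0.0, 0.5], [0.0, 1.3], [0.2, -0.2], [0.4, -0.8], [-0.6, 1.3], [1.4, 1.2], [0.5, -0.5], [1.2, 0.5], [1.1, 0.5], [0.3, -0.2], [0.1, -0.6]]
[ 0.58166343 -0.21355841  0.224     ] [[0.62345364 0.06836105 0.183     ]]
```

View pics/ov0.png

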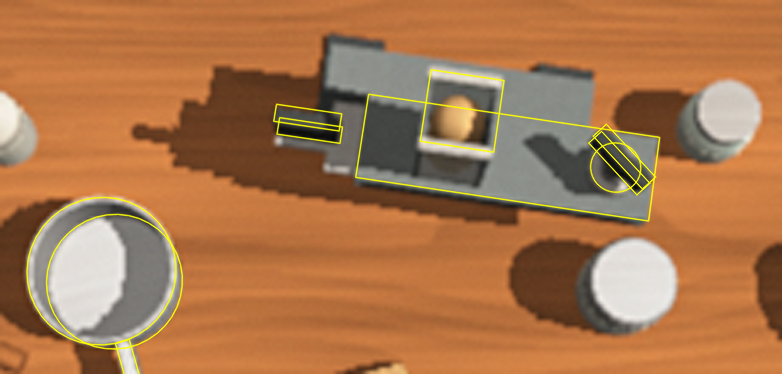

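View pics/ov1.png

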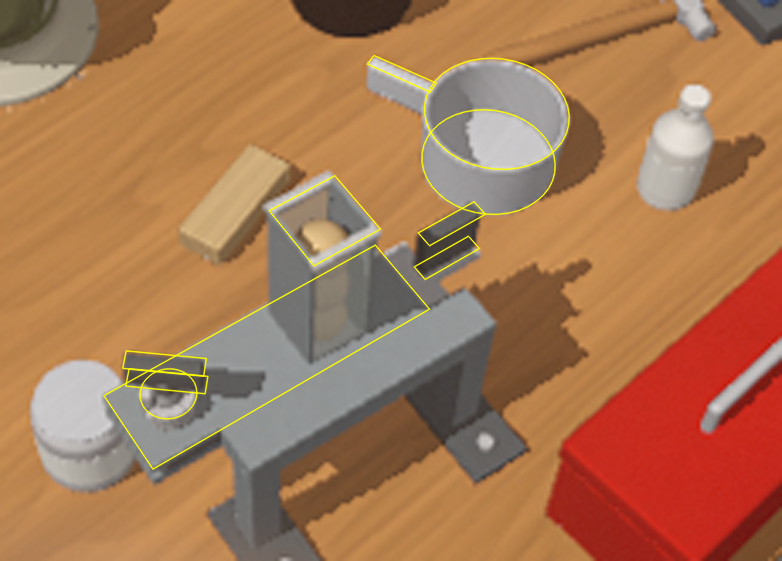

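Fit results:
- **Feeder:** x 0.6037, y −0.0652, yaw −0.147. The overlay matches to about 1 px.
- **Screw:** about (0.581, −0.213), bar yaw about 0.73.
- **Cup:** x 0.500, y 0.274, yaw 0.295.

Next I'll pick up the cup and place it under the outlet.

```bash
cat >>h.py <<'E'
F=np.array([.6037,-.0652,-.147]); C=np.array([.4999,.2741,.2954]); PZ=env.pinch_z
pi=np.pi
def st(t=""):
    o=env.observe();print(t,"t%.1f"%o["time"],o["ee_pos"].round(4),o["ee_rot"].round(3),"op %.4f"%o["opening"],"f",o["ft_force"].round(1),"m",o["wrist_torque"].round(2));return o
def tool(p,yaw): # grasp point -> TCP pose args
    return [p[0],p[1],p[2]-PZ],[pi,0,yaw]
E
python3 - <<'E'
from h import *
h=W(C,[-.118,0,.055])[0]
def go(p,yaw,v=.15): env.movel(*tool(p,yaw),velocity=v)
env.movep(*tool(h+[0,0,.11],C[2]))
st("above"); go(h,C[2]); env.gripper_to(.0,90); st("grip")
go(h+[0,0,.03],C[2],.1); st("lift")
cv2.imwrite("pics/l.png",cv2.resize(env.snapshot("scene")[100:330,190:450],None,fx=2.5,fy=2.5))
E
```

```text
above t1.7 [0.3869 0.2401 0.1464] [-3.141 -0.     0.297] op 0.0856 f [-0.2 -0.6 -0.5] m [-0.02  0.04  0.01]
grip t3.2 [0.3871 0.2398 0.0365] [-3.142 -0.     0.296] op 0.0128 f [-0.9  1.2  4.6] m [0.13 0.11 0.11]
lift t3.6 [0.3867 0.2396 0.0659] [3.142e+00 1.000e-03 2.950e-01] op 0.0132 f [ 0.2 -1.  -3.6] m [-0.09  0.23 -0.02]
```

View pics/l.png

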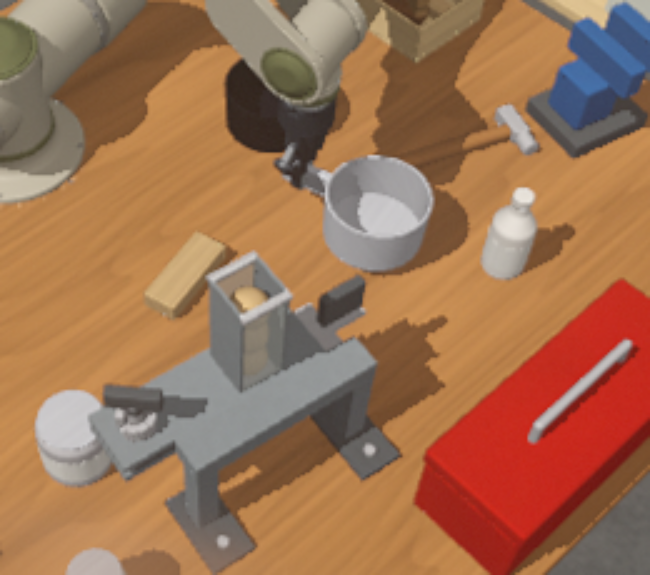

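The cup is held and lifted level, with its rim centre at about (379,197) in this crop. Next I'll carry it under the outlet.

```bash
python3 - <<'E'
from h import *
def cupto(l,z,yaw,v): # cup axis at feeder-local l
    c=W(F,[*l,0])[0]; p=W([c[0],c[1],yaw],[-.118,0,.055+z])[0]; env.movel(*tool(p,yaw),velocity=v)
Y=F[2]
cupto((-.10,.16),.03,.05,.15); cupto((-.07,.06),.03,Y,.12); cupto((0,0),.03,Y,.08); st("in")
cupto((0,0),.001,Y,.05); st("down")
env.gripper_to(.045); st("open")
a=env.snapshot("scene")[140:300,190:410]; b=env.snapshot("top")[110:270,210:400]
cv2.imwrite("pics/p.png",np.hstack([cv2.resize(a,None,fx=1.9,fy=2.4*.8),cv2.resize(b,None,fx=1.9,fy=1.92)]))
E
```

```text
in t6.9 [ 0.4866 -0.0475  0.0663] [-3.141  0.    -0.147] op 0.0132 f [ 0.2  0.  -3. ] m [ 0.05  0.16 -0.02]
down t7.7 [ 0.487  -0.0479  0.0371] [-3.142  0.    -0.147] op 0.0130 f [ 0.1  0.3 -2.1] m [0.03 0.24 0.03]
open t8.1 [ 0.4871 -0.048   0.0374] [ 3.141 -0.    -0.147] op 0.0448 f [0.4 0.8 0.1] m [-0.   -0.07  0.  ]
```

View pics/p.png

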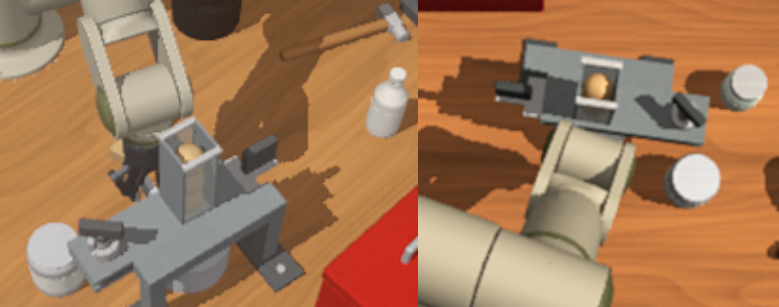

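The cup stands under the outlet and is released. Next is the screw.

```bash
python3 - <<'E'
from h import *
p=np.array(env.observe()["ee_pos"])
env.movel(p+[-.03,0,.15],velocity=.2)
B=np.array([.5812,-.213,.226]); y=.733
env.gripper_to(.06)
env.movep(*tool([.47,-.2,.33],y)); env.movel(*tool(B+[0,0,.09],y),velocity=.2); st("above")
env.movel(*tool(B,y),velocity=.1); st("at")
env.gripper_to(0,100); env.sleep(.2); st("grip")
for k in (.006,.012,.018,.0225):
    env.movel(*tool(B+[0,0,k],y),velocity=.05); st(k)
a=env.snapshot("scene")[180:290,195:345]; cv2.imwrite("pics/s.png",cv2.resize(a,None,fx=4,fy=4))
E
```

```text
above t11.2 [ 0.5808 -0.2126  0.2972] [-3.141  0.     0.733] op 0.0600 f [ 1.1  0.3 -0.8] m [ 0.01  0.02 -0.01]
at t12.2 [ 0.5814 -0.2132  0.2081] [ 3.14  -0.     0.733] op 0.0599 f [-0.3  0.7 -0.8] m [-0.01 -0.   -0.05]
grip t12.9 [ 0.5805 -0.212   0.2079] [-3.139  0.     0.733] op 0.0147 f [-5.   5.1  5.2] m [ 0.62  0.82 -0.03]
0.006 t13.2 [ 0.5804 -0.212   0.2123] [-3.138e+00  1.000e-03  7.330e-01] op 0.0145 f [-4.   4.1 -7.6] m [ 0.43  0.25 -0.03]
0.012 t13.4 [ 0.5804 -0.2121  0.2186] [-3.138e+00  1.000e-03  7.330e-01] op 0.0143 f [-5.2  4.6 -8.2] m [0.52 0.4  0.01]
0.018 t13.7 [ 0.5804 -0.2121  0.2248] [-3.138e+00  1.000e-03  7.330e-01] op 0.0145 f [-4.5  5.5 -8.9] m [0.58 0.46 0.02]
0.0225 t13.9 [ 0.5804 -0.2121  0.2291] [-3.137e+00  1.000e-03  7.330e-01] op 0.0145 f [-4.1  5.1 -9.9] m [0.56 0.41 0.09]
```

View pics/s.png

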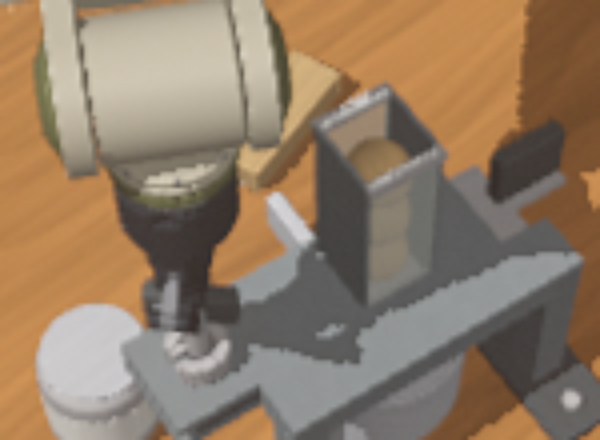

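The screw is up about 22 mm with the spring load felt, and the side load shows my axis is about 1 mm off. I'll correct that and turn in steps.

```bash
python3 - <<'E'
from h import *
B=np.array([.5801,-.2116,.226]); y=.733
env.movel(*tool(B+[0,0,.0225],y),velocity=.02); st("shift")
for a in np.r_[np.arange(.1,1.31,.1),np.arange(1.35,1.51,.05)]:
    env.movel(*tool(B+[0,0,.0225],y+a),velocity=.02)
    env.sleep(.05); o=st("%.2f"%a)
    if abs(o["wrist_torque"][2])>1.5: break
E
```

```text
shift t14.2 [ 0.5802 -0.2118  0.2296] [-3.142  0.     0.733] op 0.0146 f [  1.3   0.6 -10.3] m [-0.19 -0.21  0.01]
0.10 t14.5 [ 0.5801 -0.2118  0.2297] [3.141 0.    0.83 ] op 0.0142 f [  0.4  -0.8 -10.1] m [-0.25 -0.25 -0.01]
0.20 t14.8 [ 0.5801 -0.2117  0.2298] [3.141 0.    0.929] op 0.0143 f [  1.1  -1.5 -10.1] m [-0.26 -0.2  -0.06]
0.30 t15.1 [ 0.5801 -0.2117  0.2298] [3.141 0.    1.029] op 0.0147 f [ 0.1 -1.4 -8.9] m [-0.36 -0.24 -0.  ]
0.40 t15.4 [ 0.5801 -0.2117  0.2298] [3.141 0.    1.129] op 0.0143 f [  0.3  -1.9 -10.1] m [-0.39 -0.23 -0.02]
0.50 t15.7 [ 0.5801 -0.2116  0.2298] [-3.142  0.     1.228] op 0.0146 f [ 0.1 -2.6 -9.4] m [-0.33 -0.21 -0.03]
0.60 t16.0 [ 0.5801 -0.2116  0.2298] [-3.141  0.     1.328] op 0.0144 f [-0.1 -1.6 -9.9] m [-0.38 -0.18 -0.02]
0.70 t16.3 [ 0.5801 -0.2116  0.2298] [-3.141  0.     1.428] op 0.0144 f [ -0.4  -2.4 -10.3] m [-0.42 -0.16 -0.  ]
0.80 t16.6 [ 0.58   -0.2116  0.2298] [-3.142  0.     1.528] op 0.0143 f [  0.3  -3.5 -10.1] m [-0.37 -0.05 -0.  ]
0.90 t16.9 [ 0.58   -0.2116  0.2298] [-3.141  0.     1.628] op 0.0143 f [-1.1 -1.4 -9.8] m [-0
[... 213 characters left out ...]
 -9.9] m [-0.43  0.12  0.  ]
1.20 t17.8 [ 0.58   -0.2116  0.2298] [-3.141 -0.     1.928] op 0.0144 f [-1.7 -3.4 -9.4] m [-0.41  0.21 -0.04]
1.30 t18.1 [ 0.58   -0.2116  0.2298] [-3.141 -0.     2.028] op 0.0144 f [ -3.   -3.4 -10. ] m [-0.46  0.2   0.03]
1.35 t18.4 [ 0.58   -0.2116  0.2298] [-3.141 -0.     2.08 ] op 0.0144 f [ -2.3  -2.8 -10.4] m [-0.4   0.36 -0.05]
1.40 t18.7 [ 0.58   -0.2116  0.2298] [-3.141 -0.     2.131] op 0.0145 f [-3.7 -3.2 -9.6] m [-0.47  0.38 -0.02]
1.45 t19.0 [ 0.58   -0.2116  0.2298] [-3.141 -0.     2.181] op 0.0144 f [-4.  -3.  -9.1] m [-0.39  0.45 -0.01]
1.50 t19.3 [ 0.58   -0.2116  0.2298] [ 3.142 -0.     2.23 ] op 0.0142 f [-2.7 -2.3 -9.9] m [-0.35  0.51 -1.42]
```

The end stop shows as −1.4 N·m at 1.50. I'll lower until the thread takes the load, then release.

```bash
python3 - <<'E'
from h import *
B=np.array([.5800,-.2115,.226]); y=.733+1.49
for k in (.0215,.0205,.0198,.019):
    env.movel(*tool(B+[0,0,k],y),velocity=.02); o=st(k)
    if o["ft_force"][2]>-2.5: break
env.gripper_to(.06); st("open"); env.movel(*tool(B+[0,0,.11],y),velocity=.15)
env.movep(*tool([.47,-.12,.36],y-.8)); st()
a=env.snapshot("scene")[170:290,195:345]; b=env.snapshot("top")[110:230,230:380];cv2.imwrite("pics/r.png",np.hstack([cv2.resize(v,None,fx=2.6,fy=2.6) for v in(a,b)]))
E
```

```text
0.0215 t19.6 [ 0.58   -0.2116  0.2288] [-3.142  0.     2.222] op 0.0146 f [-3.6 -3.2 -9.6] m [-0.4   0.45 -0.97]
0.0205 t19.8 [ 0.58   -0.2116  0.2281] [3.142e+00 1.000e-03 2.223e+00] op 0.0145 f [-4.  -2.  -6.7] m [-0.43  0.6  -1.01]
0.0198 t20.1 [ 0.5801 -0.2116  0.2279] [3.141e+00 1.000e-03 2.223e+00] op 0.0143 f [-4.3 -2.8 -3.6] m [-0.39  0.75 -0.98]
0.019 t20.3 [ 0.5801 -0.2116  0.2277] [3.141e+00 2.000e-03 2.223e+00] op 0.0145 f [-4.7 -3.1  0.2] m [-0.32  0.94 -0.99]
open t20.8 [ 0.5802 -0.2114  0.2265] [3.141e+00 1.000e-03 2.223e+00] op 0.0599 f [0.4 0.6 0.6] m [-0.01 -0.01  0.04]
 t22.4 [ 0.4703 -0.1203  0.3407] [-3.141 -0.     1.425] op 0.0599 f [0.4 0.6 0.5] m [ 0.01  0.02 -0.05]
```

View pics/r.png

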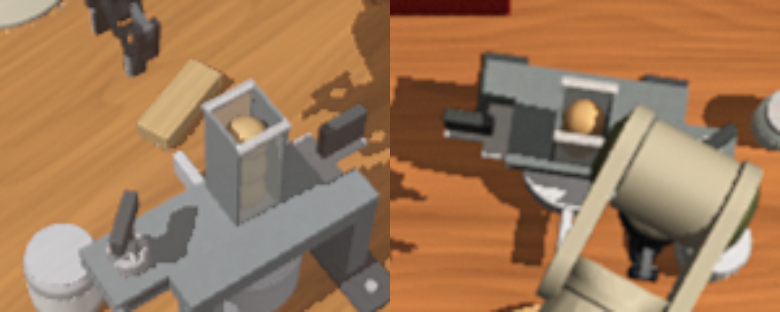

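The screw stays out, with its bar turned to about 90° from where it started at (122,222), and the cup is beneath the outlet. Next is the shutter.

```bash
python3 - <<'E'
from h import *
y=F[2]+pi/2
f=lambda d,z=.185:W(F,[0,.135+d,z])[0]
g=lambda p,v:env.movel(*tool(p,y),velocity=v)
env.movep(*tool([.47,.07,.36],y)); g(f(0,.28),.2); g(f(0),.1); st("at")
env.gripper_to(0,60); env.sleep(.2); st("grip")
for d in (.01,.03,.05,.06,.068):
    g(f(d),.06); o=st(d)
    if np.linalg.norm(o["ft_force"])>25: break
env.sleep(.8); st()
a=env.snapshot("scene")[170:290,195:345]; b=env.snapshot("top")[110:230,230:380];cv2.imwrite("pics/o.png",np.hstack([cv2.resize(v,None,fx=2.6,fy=2.6) for v in(a,b)]))
E
```

```text
at t25.4 [0.6238 0.0683 0.167 ] [ 3.14  -0.     1.424] op 0.0596 f [0.4 0.4 0.1] m [-0.02 -0.01  0.03]
grip t26.1 [0.6204 0.0691 0.1668] [-3.135  0.     1.425] op 0.0153 f [-18.6   1.5   8.6] m [0.19 2.33 0.14]
0.01 t26.4 [0.6219 0.0797 0.1668] [-3.135 -0.     1.425] op 0.0150 f [-18.4   4.6   9.6] m [0.51 2.19 0.18]
0.03 t26.9 [0.6248 0.0995 0.1668] [-3.135 -0.     1.425] op 0.0156 f [-18.    4.5   8.5] m [0.52 2.32 0.09]
0.05 t27.4 [0.6277 0.1196 0.1668] [-3.135e+00 -1.000e-03  1.426e+00] op 0.0151 f [-17.6   8.2   8.5] m [1.09 2.22 0.01]
0.06 t27.7 [0.6291 0.1293 0.1669] [-3.134 -0.     1.426] op 0.0155 f [-18.9   4.4   9.2] m [0.45 2.32 0.05]
0.068 t28.0 [0.6302 0.1372 0.1668] [-3.134 -0.     1.426] op 0.0151 f [-18.8   3.7   8.9] m [0.52 2.39 0.15]
 t28.8 [0.6302 0.1371 0.1668] [-3.134 -0.     1.426] op 0.0154 f [-20.2   3.8   8.7] m [0.54 2.28 0.13]
```

View pics/o.png

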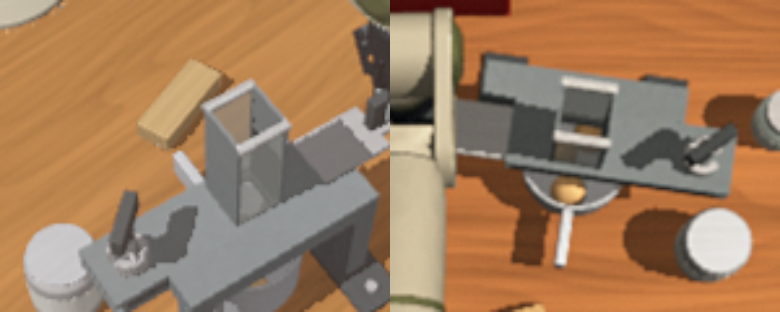

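The magazine is empty and a ball is visible in the cup at (570,188). I'll take off the sideways preload and shut the shutter until I feel the stop.

```bash
python3 - <<'E'
from h import *
y=F[2]+pi/2
f=lambda d,z=.185:W(F,[-.0045,.135+d,z])[0]
g=lambda p,v:env.movel(*tool(p,y),velocity=v)
g(f(.068),.02); st("shift")
for d in (.05,.03,.01,.001,0,-.001,-.002,-.003,-.004):
    g(f(d),.06); env.sleep(.1); o=st(d)
    if o["ft_force"][1]>14: break
env.gripper_to(.05); st("open"); g(f(0,.29),.15)
env.movep(*tool([.47,.1,.36],y)); env.movep(*tool([.30,.25,.36],y)); st()
a=env.snapshot("scene")[170:290,195:345]; b=env.snapshot("top")[110:230,230:380];cv2.imwrite("pics/z.png",np.hstack([cv2.resize(v,None,fx=2.6,fy=2.6) for v in(a,b)]))
E
```

```text
shift t29.2 [0.63   0.1363 0.1669] [ 3.139e+00 -1.000e-03  1.424e+00] op 0.0156 f [6.1 0.7 1.5] m [ 0.14 -0.07  0.25]
0.05 t29.8 [0.6273 0.1178 0.1669] [3.139 0.    1.424] op 0.0155 f [ 4.6 -2.6  2.1] m [-0.16 -0.02  0.3 ]
0.03 t30.4 [0.6245 0.098  0.1669] [3.139 0.    1.424] op 0.0154 f [ 4.7 -2.2  1.9] m [-0.13 -0.05  0.31]
0.01 t31.0 [0.6216 0.0782 0.1669] [3.139 0.    1.424] op 0.0155 f [ 5.7 -2.1  1.8] m [-0.14 -0.06  0.29]
0.001 t31.4 [0.6203 0.0693 0.1669] [3.138 0.    1.424] op 0.0158 f [ 6.9 -2.5  1.6] m [-0.21 -0.07  0.23]
0 t31.7 [0.6203 0.0688 0.1669] [ 3.138 -0.     1.424] op 0.0153 f [7.4 0.  2.1] m [ 0.11 -0.2   0.25]
-0.001 t32.1 [0.6203 0.0688 0.1669] [ 3.138e+00 -2.000e-03  1.425e+00] op 0.0155 f [8.1 4.7 0.9] m [ 0.65 -0.34  0.19]
-0.002 t32.4 [0.6203 0.0688 0.1669] [ 3.137 -0.004  1.425] op 0.0156 f [ 9.5 10.4  0.7] m [ 1.33 -0.63  0.23]
-0.003 t32.8 [0.6203 0.0688 0.167 ] [ 3.137 -0.005  1.426] op 0.0156 f [10.9 14.1  0.3] m [ 1.89 -0.76  0.18]
open t33.2 [0.6185 0.0658 0.1663] [-3.142  0.     1.423] op 0.0499 f [-0.3 -0.9  0.4] m [-0.04 -0.    0.06]
 t35.6 [0.3012 0.2498 0.3409] [-3.141e+00  1.000e-03  1.423e+00] op 0.0499 f [-0.1 -0.9  0.1] m [0.01 0.03 0.02]
```

View pics/z.png

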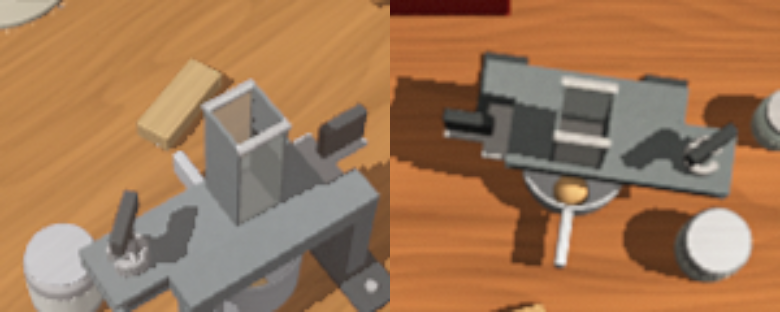

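The shutter is shut against its stop, the magazine is empty, the screw is still out and the cup is in place. I'll do one numeric check of the cup's centring, then hand in.

```bash
python3 - <<'E'
from h import *
from scipy.optimize import least_squares as ls
px=lambda u,v:np.array([(u-390)/2.6+230,v/2.6+110])
print(px(560,265),px(572,212)); print(proj("top",W(F,[[-.146,0,.075],[-.073,0,.08]])))
env.job_done()
E
```

```text
[295.38461538 211.92307692] [300.         191.53846154]
[[294.61590307 211.5746926 ]
 [297.84102142 189.93044345]]
the job is handed in; nothing more can be done
```

The job is done and handed in, at about 36 s on the robot's clock; handing in reports no verdict.

- **Cup:** I picked up the aluminium cup by its handle, stood it under the outlet and let go of it.
- **Screw:** I pulled the screw up about 22 mm and turned it about 1.5 rad anticlockwise to its end stop. I then lowered it until the thread carried the spring load and let go. In every later picture it is still out and turned.
- **Shutter:** I slid the shutter open about 68 mm, then shut it again until its stop pushed back with about 14 N.

**Last checks**
- The magazine is empty in the pictures. Only one ball is actually visible in the cup; the deck hides the rest, so I inferred that all three are there.
- The cup's handle end is within about 1 px of where I wanted it (roughly 3 mm). The rim reading differs by 2–3 px (roughly 6–8 mm), though I only read that point roughly by eye.
- The feeder may be about 3 mm nearer the robot than I measured, because the shutter handle was that far from where I expected it. That pressed the gripper sideways with about 20 N while I opened the shutter, and I corrected it before shutting.
- In the last pictures, the tin and offcut look unmoved. The jar is only partly in view, the glue bottle, hammer, screwdriver and spanner are out of frame, and the arm did not go near any of them.

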